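# Lock the work-light leg at its length mark

## Robot

A 6-joint arm with a two-finger parallel gripper is mounted at the origin on the work surface. World frame = base frame: x ahead of the robot, y to its left, z up, the work surface at z = 0. Lengths are in m, angles in rad, forces in N, time in s.
With the tool pointing down it reaches from about 0.4 to 0.825 m from the base axis. Payload 7 kg.
Tool frame: the origin (TCP) lies on the mounting face of the last link; the fingertips stand arm.tcp_to_tips ahead of it and the grasp point (between the pads) lies 159 mm ahead of it (arm.tcp_to_tips is the distance from the TCP to the fingertips, in m); z points along the fingers, y is the direction in which the jaws open and shut (so a half turn about z gives the same grasp; the last joint's range is limited). The gripper opens to 88 mm and grips with 3 to 60 N. Pads are 19 mm wide; open, the fingers measure 130 mm over their backs; the gripper's body (78 mm by 193 mm) begins 47 mm behind the grasp point.
Start: joints at [-0.845, 0.359, 0.012, 0, -1.224, -0.288], TCP at [0.286, -0.611, 0.405] pointing down, gripper open.
Joint ranges: [-3.07, 3.07], [-1.43, 2.12], [-1.02, 1.25], [-3.03, 1.67], [-3.05, -0], [-3.03, 3.03]. Speed limits (rad/s): [2.39, 2.39, 3.01, 3.14, 3.14, 3.14].

## Interface

Orientations are given as [roll, pitch, yaw] about the fixed x, y, z axes, in that order (R = Rz(yaw) Ry(pitch) Rx(roll)).
In Python, from station import arm, cams, job_done, finder gives the robot as it stands.
- The arm moves only by the tool play_rows, never from a script. Its argument "targets" is a list that holds one entry, the list of rows, each a list of 4 numbers: the shift along the tool's x, y, z in m, then the turn about the tool's z in degrees. A call has 1 to 5 rows; each row is the pose to reach, as a shift and turn from the pose commanded when the call began, along the tool's axes at that moment; what a row does not reach only later rows make up. A row lasts 1/8 s, in which the tool goes at most 62.5 mm and 10.7 degrees, less where a joint would pass 70% of its speed; a pose out of reach is approached as far as the arm can. A call with a gripper value outside its range is refused whole. "grip" is the closure in counts, from 0 (fully open) to 255 (shut), set as the call begins (left out, the last holds). The fingers move at their own pace and stop on an object; "newtons" is the grip in N (left out, the last holds). Time passes only in rows, so rows that repeat a pose let the fingers close. It gives the time, the measured TCP pose, the force and the opening at its end, in the units of the state.
- arm.get_state(): the state, without advancing time (a new reading comes with each control period).
- cams.grab_frame(name): name is "scene" or "top" or "wrist"; returns (picture, depth): 400x640x3 uint8, red, green, blue; 400x640 float32, m along the optical axis (not along the pixel's ray), 0 where there is no reading.
- cams.camera_params(name): a dict with "intrinsics" (3x3 intrinsics, pixels), "position" and "attitude" of the camera in the world. Camera axes: x right, y down, z forward; pixel columns grow to the right and rows downward; lengths in m; the calibration is good to about 2 mm. A picture is of the moment at which its call begins: read the wrist's pose just before it. camera_params takes no time and is no camera call; for the wrist camera it gives the pose at the moment of the call.
- job_done(): hands the job in, once; it reports no verdict.
Trained networks look in the newest picture that a camera, given by its name, has taken for a name from the list of things; names that differ only in an ending like _2 or _b are one class to them, and where a whole thing is asked for, a point or a joint stands for the part that bears it (a point fixed in the world has none). Each returns a list of dicts, best first, with "score" (0 to 1); they miss things now and then, are a little off and sometimes report something else, mostly with a low value. They report only what shows in the picture. A call takes as long as a camera call.
- finder.find_in(camera, query): "xyz" ([x, y, z] in m, in world coordinates, good to about 4 mm: the middle of the surface that is visible of it).
- finder.masks_of(camera, query): "mask" (400x640 bool, what is visible of it).
The state is a dict: "t": time; "q": joint angles; "qd": joint speeds; "joint_efforts": joint torques, N m; "eef_pos": TCP position; "ee_rot": TCP orientation; "force": force on the tool from outside, world axes, zero at the start; "moment": the same for the moment, N m; "width": finger opening in m.
Only numpy, scipy, OpenCV 4.12 (cv2) and the standard library are available. Lean on these libraries where they do the work, as an engineer would, in place of code of your own. Each camera call takes 0.05 s, during which the arm holds its last target. There are 200 camera calls.

## Task

Draw the spring-loaded tripod leg out until its white index arm lines up with the red pointer on the scale, and while holding the leg at that mark squeeze the blue cam lever fully closed against the leg. Do not close the lever anywhere but at the mark, and leave the pointer and everything else on the cabinet alone. The clamp screw is not tightened yet, so do not let go: finish still holding leg and lever pinched together between the fingers, with the leg at rest on its mark.

Things in the scene. Friction and masses are not known exactly. Their poses are not given: they have to be found in the camera images.
- cradle: Wooden bench cradle, fixed; plate 190 (x) x 470 (y) x 12 mm, origin at the centre of its underside on the cabinet top, z up. The leg lies over it along the cradle's y, its axis 60 mm above the cabinet top. Black head block at y +195 mm (50 x 45 mm, top 97 mm high) holds the fixed inner tube; black rest at y -205 mm, 66 mm high; flat yellow scale strip at x +80 mm.
- leg (a joint): How far the leg is drawn out, in m: 0 fully in (the start), up to 0.15; grows as the leg moves along the cradle's -y. A spring pulls it back in with 5 to 6 N over the whole travel (plus 1 N friction): it runs back when released, and the closed lever does not lock it yet.
- clamp_block (a point): The leg's grey clamp block (20 x, 70 y, 34 z mm), rigid with the leg; this point is its centre, on the leg's axis, 60 mm above the cabinet top; axes parallel to the cradle's. The two lugs stand on its -x side, the lever on its +x side; beside it nothing else is higher than 28 mm above the cabinet top. The aluminium sleeve, 18 mm in diameter, runs from y +60 mm to the end of the rubber foot at y -268 mm.
- notch (a point): Middle of the notch between the two grey lugs of the leg, 37 mm to -x of clamp_block. Lug faces are 42 mm apart in y; each lug is 8 mm thick, reaches from the block's face (x -10 mm from clamp_block) to x -64 mm, and is 30 mm high centred at this height. Open above: a finger dropped in here pushes the leg along y, and can close against the block.
- cam_lever (a joint): Angle of the blue cam lever, rad: starts open (about 0.3, limit 0.32); 0 is fully closed, parallel to the leg, a hard stop. Friction of 0.1 N m only: stays where left. It rides on the leg; closed, its outer face is at x +20 mm from clamp_block, so block and lever together are 30 mm wide (x -10 to +20 mm). Open, the outer face beside clamp_block is at x +37 mm, and +41 mm at 11 mm further to -y.
- lever_pad (a point): Point on the lever's outer face, at mid height, 50 mm from its vertical pivot pin, beside clamp_block: push here towards the block. The pin lies at x +16, y +50 mm from clamp_block; the paddle is 8 mm thick, 28 mm high and reaches 88 mm from the pin towards -y.
- index (a point): Outer tip of the white index arm, a bar 6 mm wide, 4 mm thick fixed to the leg at y +58 mm from clamp_block, pointing to +x just above the scale, 24 mm above the cabinet top; moves with the leg.
- mark (a point): Nose of the red pointer clipped on the scale strip (26 x 10 mm, top 26 mm above the cabinet top); axes parallel to the cradle's. The leg is at its mark when index and mark have the same y in these axes. The pointer slides if pushed.

How it is judged:
On the way, in this order (a step that is already met when the one before it is completed fails the run):
1. leg drawn out to the mark (within 4 mm) and held there by the fingers, lever still open (y of index in the frame of mark between -0.004 and 0.004 m and value of joint cam_lever above 0.15 rad and contact force between the fingers and leg above 1 N), for 0.2 s.
2. lever squeezed closed with the leg still held at the mark (y of index in the frame of mark between -0.005 and 0.005 m and value of joint cam_lever below 0.05 rad and contact force between the fingers and leg_c1 above 3 N and contact force between the fingers and cam_lever above 2 N), for 0.3 s.
At the end, for the whole second after the job is handed in: The fingers still pinch leg and lever (more than 3 N on the leg's clamp block, more than 2 N on the lever), the lever is closed to within 0.05 rad, and the leg is at rest with its index within 5 mm of the red pointer along the scale (all of step 2 and velocity of joint leg between -0.005 and 0.005 m/s); the arm keeps its last pose, push and grip.
It fails at once if lever closed while the leg was more than 8 mm off its mark (value of joint cam_lever below 0.1 rad and (y of index in the frame of mark above 0.008 m or y of index in the frame of mark below -0.008 m)).
It fails at once if the red pointer was moved (distance of mark from where it was at the start of the episode above 0.005 m).
It fails at once if something else on the cabinet was disturbed (distance of any of ramekin, hex_key, bracket, mug, screwdriver, notebook from where it was at the start of the episode above 0.02 m).
It also fails if it takes over 38 s, if anything falls off the work surface, if the arm or the gripper's body presses on something with over 40 N, if the wrist force passes 120 N, or if a joint passes its speed limit or range.

## Working session

There is one attempt and no reset: what is moved stays moved. The work goes in short steps, Python scripts to look and compute and a tool call to move; the robot and the scene stay as the last step left them, time stands still between calls to the robot, and variables do not carry over. Pictures are saved under pics/ and viewed, about 8 in all and at most 12, crops included, and the job is handed in when it is done.

Besides the shell and the picture viewer there is one more tool, called after "Call:" as name([rows], argument=value, ...), one row to a line, values as JSON. play_rows: Moves the arm, as the interface text tells. Its arguments: {"type":"object","properties":{"targets":{"type":"array","items":{"type":"array","items":{"type":"array","items":{"type":"number"}}}},"grip":{"type":"number"},"newtons":{"type":"number"}},"required":["targets"]}

```bash
mkdir -p pics; ls; cat > h.py <<'E'
import numpy as np, cv2
from station import arm, cams, job_done, finder
from scipy.spatial.transform import Rotation as R
def grab(n):
    p=cams.camera_params(n); im,d=cams.grab_frame(n); return im,d,p
def rot(p):
    a=np.array(p["attitude"],float)
    return a if a.shape==(3,3) else R.from_euler('xyz',a).as_matrix()
def cloud(d,p):
    K=np.array(p["intrinsics"]);v,u=np.mgrid[:400,:640]
    P=np.stack([(u-K[0,2])/K[0,0]*d,(v-K[1,2])/K[1,1]*d,d],-1)
    return P@rot(p).T+np.array(p["position"])
def save(n,im): cv2.imwrite("pics/"+n,im[...,::-1])
E
python3 - <<'E'
from h import *
print(arm.get_state(), arm.tcp_to_tips)
for n in("top","scene"):
    im,d,p=grab(n); print(n,p); save(n+"0.png",im)
    for q in("cradle","clamp_block","notch","cam_lever","lever_pad","index","mark"):
        print(q,[(np.round(r["xyz"],4).tolist(),round(r["score"],2)) for r in finder.find_in(n,q)[:2]])
E
```

```text
pics
{'t': 0.0, 'q': array([-8.44907602e-01,  3.59424979e-01,  1.10806125e-02, -3.51999608e-04,
       -1.22408925e+00, -2.88092072e-01]), 'qd': array([-7.52222081e-05, -1.86149640e-04, -8.40010882e-05,  4.52327201e-04,
        5.71834018e-04,  4.19775628e-04]), 'joint_efforts': array([ 3.86285219e-04, -5.82716346e+01,  2.93060070e+01,  6.99741930e+00,
        6.86577841e-03, -1.55766948e-04]), 'eef_pos': array([ 0.28608576, -0.6111779 ,  0.40370693]), 'ee_rot': array([ 3.13992882e+00, -1.47973926e-04, -2.70391576e+00]), 'force': array([-0.25201727, -0.31030765, -0.39409874]), 'moment': array([0.00665863, 0.01303097, 0.0139682 ]), 'width': 0.08761969492011518} 0.1781
top {'intrinsics': array([[455.08941253,   0.        , 325.94594939],
       [  0.        , 455.08941253, 202.48673462],
       [  0.        ,   0.        ,   1.        ]]), 'position': array([0.49861871, 0.11162938, 0.70336975]), 'attitude': array([-2.98476429,  0.01873454, -1.56556655])}
cradle [([0.5934, 0.0991, 0.0104], 0.76), ([0.6038, 0.0996, 0.0743], 0.28)]
clamp_block [([0.6019, 0.1009, 0.0736], 0.81), ([0.686, 0.1015, 0.028], 0.22)]
notch [([0.6012, 0.1092, 0.0699], 0.85)]
cam_lever [([0.6039, 0.1627, 0.0739], 0.77)]
lever_pad [([0.6039, 0.1598, 0.0707], 0.75)]
index [([0.5993, 0.1049, 0.0693], 0.56)]
mark []
scene {'intrinsics': array([[461.74906939,   0.        , 320.39172585],
       [  0.        , 461.74906939, 201.24272083],
       [  0.        ,   0.        ,   1.        ]]), 'position': array([1.1077199 , 0.12407213, 0.45477452]), 'attitude': array([-2.22677202,  0.02102236,  1.57520098])}
cradle [([0.6321, 0.081, 0.0148], 0.85), ([0.6055, 0.1572, 0.0635], 0.31)]
clamp_block [([0.6134, 0.1056, 0.066], 0.7)]
notch [([0.61, 0.1073, 0.0646], 0.75)]
cam_lever [([0.6048, 0.1566, 0.0629], 0.62)]
lever_pad [([0.6096, 0.1608, 0.0642], 0.91)]
index [([0.6123, 0.104, 0.0685], 0.96)]
mark [([0.6896, 0.0965, 0.0237], 0.67)]
```

View pics/top0.png

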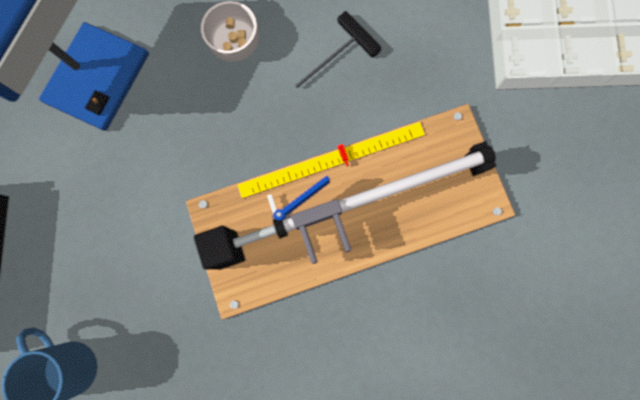

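View pics/scene0.png

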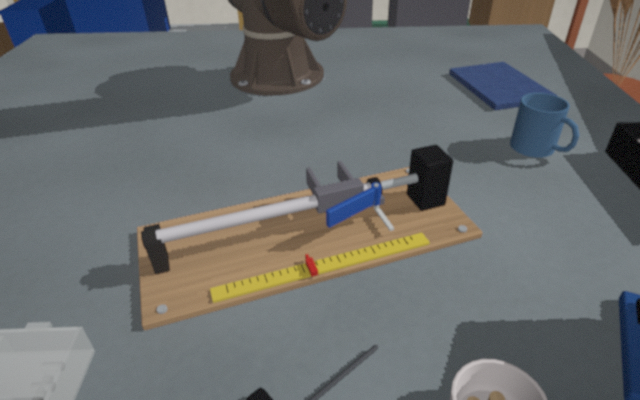

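The top view shows the head block at (218,247), the foot at (485,158), the lugs at (308,245) and (343,232), the open lever from (279,214) to (328,180), the index tip at (270,196) and the red pointer at (344,155). The scene view agrees. Next I'll work out the geometry.

```bash
cat >> h.py <<'E'
def onplane(uv,p,z):
    uv=np.atleast_2d(np.array(uv,float));K=np.array(p["intrinsics"]);c=np.array(p["position"])
    r=np.c_[(uv[:,0]-K[0,2])/K[0,0],(uv[:,1]-K[1,2])/K[1,1],np.ones(len(uv))]@rot(p).T
    return c+r*((z-c[2])/r[:,2])[:,None]
def hsv(im): return cv2.cvtColor(im,cv2.COLOR_RGB2HSV)
def biggest(m):
    n,l,s,c=cv2.connectedComponentsWithStats(m.astype(np.uint8)); i=1+np.argmax(s[1:,4]); return l==i
def red(im):
    h=hsv(im); m=((h[...,0]<8)|(h[...,0]>172))&(h[...,1]>170)&(h[...,2]>120); return m
def yellow(im):
    h=hsv(im); return (h[...,0]>24)&(h[...,0]<34)&(h[...,1]>190)&(h[...,2]>120)
E
python3 - <<'E'
from h import *
for n in("top","scene"):
    im,d,p=grab(n); C=cloud(d,p)
    b=biggest(cv2.morphologyEx(yellow(im).astype(np.uint8),cv2.MORPH_CLOSE,np.ones((9,9))))
    v,u=np.nonzero(b); W=onplane(np.c_[u,v],p,0.0135)[:,:2].astype(np.float32)
    r=cv2.minAreaRect(W); vx=cv2.fitLine(W,2,0,.001,.001).ravel()
    print(n,"strip",r,vx,"ang",np.degrees(np.arctan2(vx[1],vx[0])))
    box=np.zeros_like(b); ys=slice(max(0,v.min()-15),v.max()+15),slice(u.min(),u.max()); box[ys]=1
    m=red(im)&box; v,u=np.nonzero(m); W=onplane(np.c_[u,v],p,0.024)[:,:2].astype(np.float32)
    print("red",m.sum(),W.mean(0),cv2.minAreaRect(W), 'depthz',np.median(C[m][:,2]))
    mk=finder.masks_of(n,"cradle")[0]["mask"]
    v,u=np.nonzero(mk&(abs(C[...,2]-.012)<.006)); W=onplane(np.c_[u,v],p,0.012)[:,:2].astype(np.float32)
    print("cradle",cv2.minAreaRect(W))
    t=(C[...,2]>.055)&(C[...,2]<.09)&(abs(C[...,0]-.6)<.15)&(abs(C[...,1]-.08)<.25)
    h=hsv(im); s=t&(h[...,1]<40)&(h[...,2]>120)
    W=C[s]; print("sleeve",s.sum(),W[:,2].max(),cv2.fitLine(W[:,:2].astype(np.float32),2,0,.001,.001).ravel())
im,d,p=grab("top")
c=cv2.resize(im[130:280,180:380],None,fx=4,fy=4,interpolation=cv2.INTER_CUBIC); save("topc.png",c)
E
```

```text
top strip ((0.6757980585098267, 0.11739644408226013), (0.022137252613902092, 0.301074743270874), 19.611602783203125) [ 0.33548924 -0.942044    0.6753715   0.11874615] ang -70.397705
red 88 [0.6823044  0.09916595] ((0.6800260543823242, 0.09890665858983994), (0.033854637295007706, 0.008301953785121441), 17.847314834594727) depthz 0.026731912911547584
cradle ((0.6024349331855774, 0.04568523168563843), (0.0937863290309906, 0.3029111325740814), 16.120512008666992)
sleeve 3155 0.08081408516264232 [ 0.35454223 -0.93504     0.60224307  0.07220045]Traceback (most recent call last):
  File "<stdin>", line 4, in <module>
  File "h.py", line 20, in biggest
    n,l,s,c=cv2.connectedComponentsWithStats(m.astype(np.uint8)); i=1+np.argmax(s[1:,4]); return l==i
                                                                      ~~~~~~~~~^^^^^^^^^
    return _wrapfunc(a, 'argmax', axis=axis, out=out, **kwds)
    return bound(*args, **kwds)
ValueError: attempt to get argmax of an empty sequence
```

```bash
python3 - <<'E'
from h import *
for n in("top","scene"):
    im,d,p=grab(n); C=cloud(d,p); h=hsv(im)
    w=(h[...,0]>6)&(h[...,0]<34)&(h[...,1]>70)
    w=biggest(cv2.morphologyEx(w.astype(np.uint8),cv2.MORPH_OPEN,np.ones((3,3))))
    v,u=np.nonzero(w); W=onplane(np.c_[u,v],p,0.012)[:,:2].astype(np.float32)
    r=cv2.minAreaRect(W); print(n,"cradle",r)
    hull=cv2.convexHull(np.c_[u,v].astype(np.int32)); q=cv2.approxPolyDP(hull,8,True).reshape(-1,2); print(q.tolist(), np.round(onplane(q,p,.012)[:,:2],4).tolist())
    m=red(im)&(abs(C[...,0]-.68)<.05)&(abs(C[...,1]-.098)<.05)&(C[...,2]<.05); v,u=np.nonzero(m); W=onplane(np.c_[u,v],p,0.025)[:,:2]
    print("red",m.sum(),W.mean(0), u.min(),u.max(),v.min(),v.max())
    y,x=(150,220) if n=="top" else (170,290)
    if n=="top": c=im[135:255,220:380]
    else: c=im[170:290,290:450]
    save(n+"c.png",cv2.resize(c,None,fx=5,fy=5,interpolation=cv2.INTER_CUBIC))
E
```

```text
top cradle ((0.55417799949646, 0.07401393353939056), (0.09516780823469162, 0.46994197368621826), 19.333742141723633)
[[514, 213], [225, 318], [207, 272], [243, 245], [466, 169], [494, 167]] [[0.5924, -0.161], [0.4339, 0.2742], [0.5013, 0.3042], [0.5421, 0.251], [0.6608, -0.0913], [0.664, -0.1345]]
red 87 [0.68207983 0.09925534] 338 348 145 165
scene cradle ((0.6040505170822144, 0.09330660104751587), (0.19515842199325562, 0.46795815229415894), 19.441631317138672)
[[480, 231], [142, 325], [139, 227], [407, 185], [448, 197]] [[0.6076, 0.3417], [0.7666, -0.0969], [0.5889, -0.1569], [0.492, 0.2538], [0.526, 0.3134]]
red 127 [0.68539983 0.1008242 ] 306 316 255 275
```

View pics/topc.png

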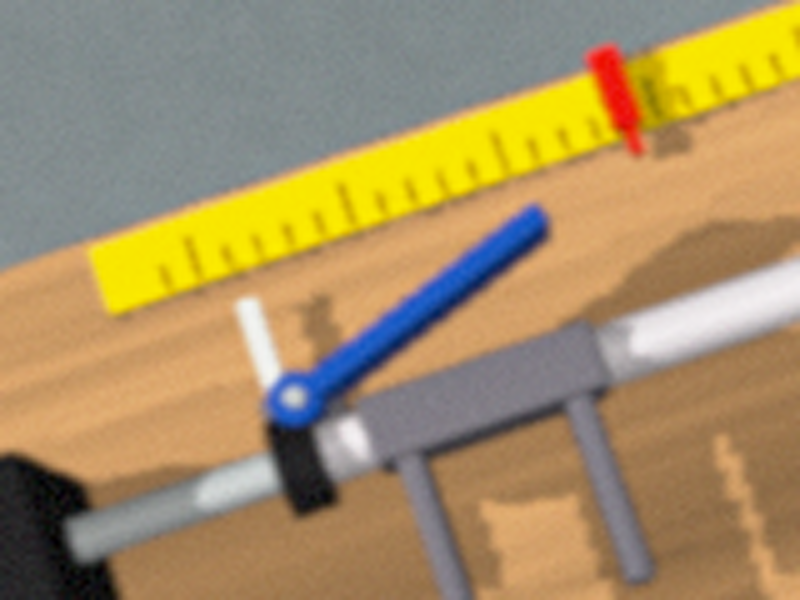

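View pics/scenec.png

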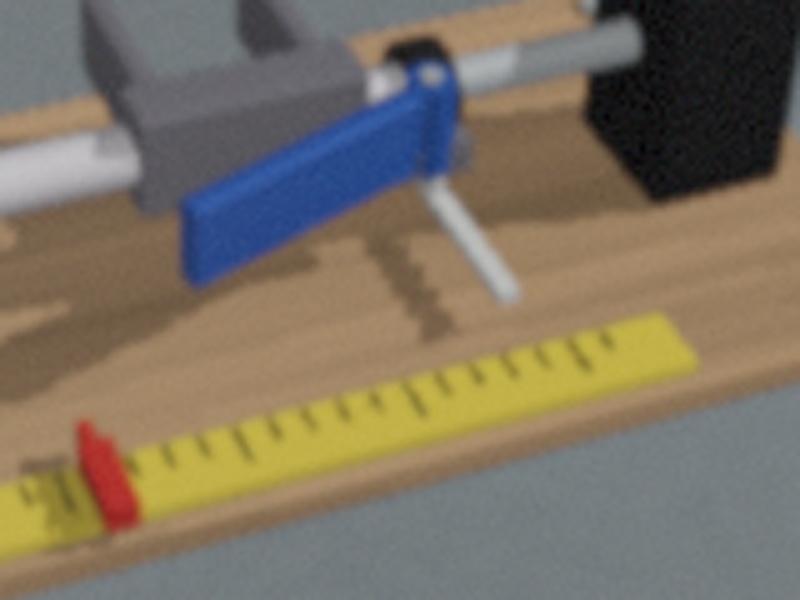

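The top crop puts the pointer nose at full-image (347.6,165.4) and the index tip at (269.4,195). In the scene crop they are at (306.4,255) and (392.4,229.4).

```bash
python3 - <<'E'
from h import *
a=np.radians(19.45); X=np.array([np.cos(a),np.sin(a)]);Y=np.array([-np.sin(a),np.cos(a)])
F=lambda P:np.array([P[:2]@X,P[:2]@Y])
pt=cams.camera_params("top");ps=cams.camera_params("scene")
for nm,t,s,z in(("nose",(347.6,165.4),(306.4,255),.024),("index",(269.4,195),(392.4,229.4),.024)):
    A=onplane(t,pt,z)[0];B=onplane(s,ps,z)[0]; print(nm,A,B,F(A),F(B))
cen=np.array([.6040,.0933]); print("cradle F",F(cen))
# block top corners top crop: z .077
for c in((365,405),(590,322),(610,378),(385,465)):
    A=onplane((220+c[0]/5,135+c[1]/5),pt,.077)[0]; print("blk",A,F(A))
for c,z in(((540,218),.074),((295,397),.074)): 
    A=onplane((220+c[0]/5,135+c[1]/5),pt,z)[0]; print("lev",A,F(A))
for c in((130,110),(355,50)):
    pass
E
```

```text
nose [0.66351728 0.09208469 0.024     ] [0.66476035 0.09444926 0.024     ] [ 0.65631471 -0.13411108] [ 0.6582742  -0.13229538]
index [0.61731612 0.21089882 0.024     ] [0.61540279 0.21444069 0.024     ] [ 0.65231335 -0.00669313] [ 0.6516886  -0.00271628]
cradle F [ 0.60059861 -0.11314681]
blk [0.57851125 0.16955728 0.077     ] [ 0.6019569  -0.03275401]
blk [0.60201527 0.10709377 0.077     ] [ 0.60332025 -0.09947934]
blk [0.58626172 0.10152285 0.077     ] [ 0.58661069 -0.09948665]
blk [0.5618026  0.16373939 0.077     ] [ 0.58426451 -0.03267617]
lev [0.63224631 0.12121988 0.074     ] [ 0.63652985 -0.09622583]
lev [0.58109119 0.18946493 0.074     ] [ 0.61101854 -0.01484151]
```

```bash
cat >> h.py <<'E'
A=np.radians(19.45); X=np.array([np.cos(A),np.sin(A)]);Y=np.array([-np.sin(A),np.cos(A)])
def F(P): P=np.asarray(P); return np.stack([P[...,:2]@X,P[...,:2]@Y],-1)
def shift(fx,fy,z,yawdeg=-90+19.45):
    s=arm.get_state(); Rm=R.from_euler('xyz',s["ee_rot"]).as_matrix()
    w=np.r_[fx*X+fy*Y,z]; d=Rm.T@(w-s["eef_pos"])
    dy=(yawdeg-np.degrees(s["ee_rot"][2])+180)%360-180
    print("t",round(s["t"],2),"F",np.round(F(s["eef_pos"]),4),"z",round(s["eef_pos"][2],4),"yaw",np.degrees(s["ee_rot"][2]).round(2),"shift",np.round(d,4),"turn",-dy,"w",s["width"],"f",np.round(s["force"],1))
E
python3 -c "
from h import *
shift(.601,-.066,.33)"
```

```text
t 1.05 F [ 0.0662 -0.6717] z 0.4047 yaw -154.91 shift [-0.5916  0.5503  0.0746] turn -84.36480125188149 w 0.0875306997135256 f [-0.   0.2  0.5]
```

Call:
play_rows([
  [[-0.044, 0.041, 0.005, -10], [-0.088, 0.082, 0.01, -20], [-0.132, 0.123, 0.015, -30], [-0.176, 0.164, 0.02, -40], [-0.22, 0.205, 0.025, -50]],
], grip=0, newtons=20)

```text
t: 1.68
eef_pos: [0.3989, -0.3306, 0.3798]
ee_rot: [-3.141, -0.0, -1.825]
force: [0.3, -0.3, -0.7]
width: 0.0873
```

```bash
python3 -c "
from h import *
shift(.601,-.066,.33)"
```

```text
t 1.68 F [ 0.266  -0.4446] z 0.3798 yaw -104.59 shift [-0.5012 -0.0656  0.0498] turn -34.040116685160854 w 0.08731743379351656 f [ 0.3 -0.3 -0.7]
```

Call:
play_rows([
  [[-0.06, -0.008, 0.006, -7], [-0.12, -0.016, 0.012, -14], [-0.18, -0.024, 0.018, -21], [-0.24, -0.032, 0.024, -28], [-0.3, -0.04, 0.03, -34]],
])

```text
t: 2.3
eef_pos: [0.5148, -0.0508, 0.35]
ee_rot: [-3.14, -0.0, -1.234]
force: [0.8, -0.7, 0.4]
width: 0.0872
```

```bash
python3 -c "
from h import *
shift(.601,-.066,.33)"
```

```text
t 2.3 F [ 0.4685 -0.2193] z 0.35 yaw -70.68 shift [-0.1536 -0.1321  0.0201] turn -0.13479128050835243 w 0.08721425727013633 f [ 0.8 -0.7  0.4]
```

Call:
play_rows([
  [[-0.039, -0.033, 0.005, 0], [-0.077, -0.066, 0.01, 0], [-0.116, -0.099, 0.015, 0], [-0.154, -0.132, 0.02, 0], [-0.154, -0.132, 0.02, 0]],
])

```text
t: 2.92
eef_pos: [0.5897, 0.1389, 0.3288]
ee_rot: [3.141, -0.0, -1.235]
force: [-0.8, -0.5, -0.1]
width: 0.0872
```

```bash
python3 - <<'E'
from h import *
shift(.601,-.066,.33)
im,d,p=grab("wrist"); print(p); save("wrist1.png",im); np.savez("w1.npz",im=im,d=d)
C=cloud(d,p); f=F(C)
for q in("clamp_block","notch","lever_pad","index","cam_lever","mark"):
    print(q,[(np.round(r["xyz"],4).tolist(),F(r["xyz"]).round(4),round(r["score"],2)) for r in finder.find_in("wrist",q)[:2]])
E
```

```text
t 2.92 F [ 0.6023 -0.0654] z 0.3288 yaw -70.74 shift [ 0.0006  0.0013 -0.0012] turn -0.18902568639828132 w 0.0871934294730923 f [-0.8 -0.5 -0.1]
{'intrinsics': array([[319.86450739,   0.        , 316.19415705],
       [  0.        , 319.86450739, 200.39535342],
       [  0.        ,   0.        ,   1.        ]]), 'position': array([0.61706297, 0.06018448, 0.30879864]), 'attitude': array([ 2.82829292e+00, -1.37616027e-04, -2.80556644e+00])}
clamp_block [([0.5886, 0.1188, 0.0699], array([ 0.5946, -0.084 ]), 0.62)]
notch [([0.594, 0.1157, 0.066], array([ 0.5986, -0.0887]), 0.65)]
lever_pad [([0.6043, 0.1581, 0.0705], array([ 0.6225, -0.0521]), 0.81), ([0.6007, 0.0939, 0.0135], array([ 0.5977, -0.1115]), 0.27)]
index [([0.5944, 0.1183, 0.0659], array([ 0.5999, -0.0864]), 0.7)]
cam_lever [([0.6089, 0.1592, 0.0706], array([ 0.6272, -0.0526]), 0.67)]
mark [([0.6853, 0.1043, 0.0242], array([ 0.6809, -0.1298]), 0.9)]
```

View pics/wrist1.png

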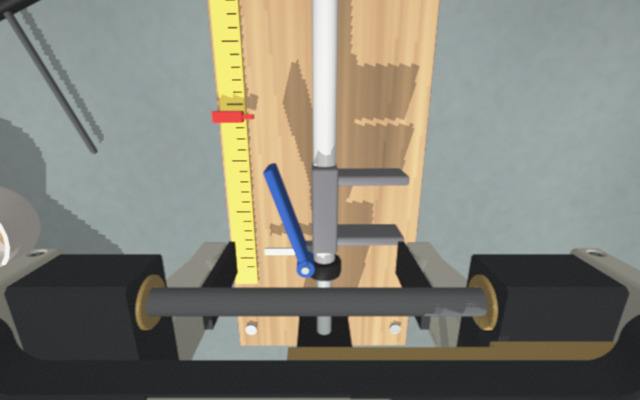

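The wrist view shows the block at columns 314–337 and rows 165–255, the far lug around row 170, the near lug around row 228, the index at (265,252) and the pointer nose at (253,117).

```bash
python3 - <<'E'
from h import *
z=np.load("w1.npz"); p=cams.camera_params("wrist")
P=lambda uv,h:F(onplane(uv,p,h)[0]).round(4)
print("blk top L/R",P((314,168),.077),P((336.5,168),.077))
print("lug far tip",P((405,170),.075),"near",P((400,226),.075))
print("index",P((265,252),.026),"nose",P((253,117),.026))
print("pad of lever end",P((270,166),.074),"pin",P((305,270),.074))
im=z["im"]; save("w1c.png",cv2.resize(im[100:285,205:425],None,fx=3.2,fy=3.2,interpolation=cv2.INTER_CUBIC))
E
```

```text
blk top L/R [ 0.6014 -0.1017] [ 0.5847 -0.1016]
lug far tip [ 0.5333 -0.0992] near [ 0.5337 -0.0539]
index [ 0.651  -0.0068] nose [ 0.654  -0.1358]
pad of lever end [ 0.6344 -0.1028] pin [ 0.6098 -0.0144]
```

View pics/w1c.png

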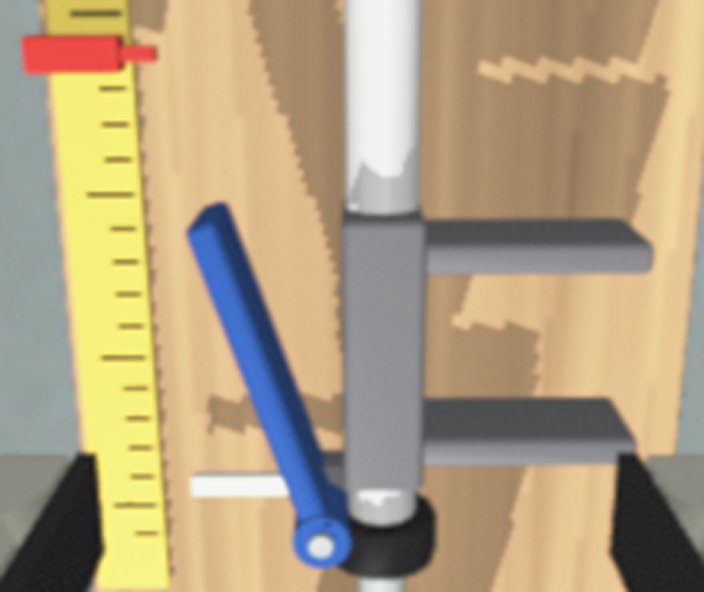

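```bash
python3 - <<'E'
from h import *
p=cams.camera_params("wrist")
P=lambda c,h:F(onplane((205+c[0]/3.2,100+c[1]/3.2),p,h)[0]).round(4)
print("blk top",P((343,222),.077),P((425,222),.077),P((384,490),.077))
print("lug far top",P((652,250),.075),P((652,273),.075),"near",P((633,440),.075),P((633,463),.075))
print("index",P((191,476),.026),P((191,497),.026),"nose",P((157,53),.026))
print("tcp",F(arm.get_state()["eef_pos"]),"cam",F(p["position"]))
print("finger edges",P((103,510),.151),P((612,510),.151))
E
```

```text
blk top [ 0.6028 -0.1007] [ 0.5837 -0.1005] [ 0.5932 -0.0315]
lug far top [ 0.5299 -0.093 ] [ 0.5295 -0.0873] near [ 0.5307 -0.044 ] [ 0.5302 -0.0376]
index [ 0.6511 -0.0103] [ 0.6515 -0.0032] nose [ 0.6531 -0.1361]
tcp [ 0.59991453 -0.06870082] cam [ 0.59920894 -0.15203293]
finger edges [ 0.644  -0.0662] [ 0.5555 -0.0656]
```

```bash
python3 -c "
from h import *
shift(.601,-.064,.219)"
```

```text
t 3.27 F [ 0.5999 -0.0687] z 0.3301 yaw -70.98 shift [-0.0047 -0.001   0.1111] turn -0.4250034280162538 w 0.08768992152050364 f [-0.4 -0.3  0.3]
```

Call:
play_rows([
  [[-0.005, -0.001, 0.03, -0.4], [-0.005, -0.001, 0.06, -0.4], [-0.005, -0.001, 0.09, -0.4], [-0.005, -0.001, 0.111, -0.4], [-0.005, -0.001, 0.111, -0.4]],
])

```text
t: 3.9
eef_pos: [0.5875, 0.14, 0.2175]
ee_rot: [3.139, -0.0, -1.232]
force: [-0.5, 0.6, -0.2]
width: 0.0877
```

```bash
python3 - <<'E'
from h import *
im,d,p=grab("scene"); save("scene2.png",im); 
shift(.601,-.064,.219)
im,d,p=grab("top"); save("top2.png",np.vstack([cv2.resize(im[120:280,180:400],None,fx=3,fy=3),]))
E
```

```text
t 3.95 F [ 0.6013 -0.0634] z 0.2187 yaw -70.55 shift [ 0.0006  0.0003 -0.0003] turn 0.004528200105482938 w 0.08739084900782182 f [0.4 0.  0.5]
```

View pics/scene2.png

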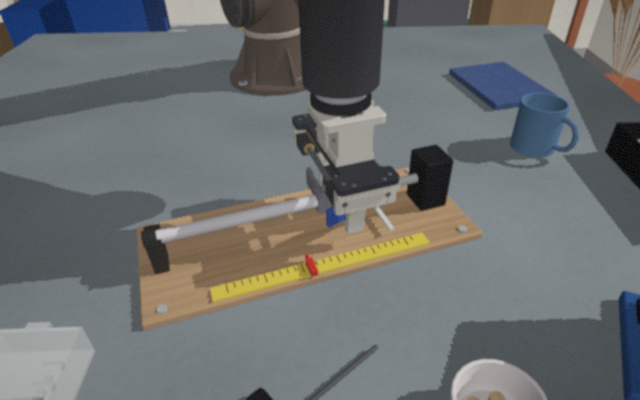

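The fingers straddle the block and lever, the index tip is still at (392,229) and nothing has been touched. Now I'll draw the leg out, stopping a little short of the mark.

Call:
play_rows([
  [[0.01, 0, 0, 0], [0.025, 0, 0, 0], [0.045, 0, 0, 0], [0.065, 0, 0, 0], [0.085, 0, 0, 0]],
])

```text
t: 4.62
eef_pos: [0.6169, 0.0608, 0.2201]
ee_rot: [-3.139, 0.001, -1.231]
force: [-2.0, 8.2, 2.7]
width: 0.0878
```

Call:
play_rows([
  [[0.02, 0, 0, 0], [0.035, 0, 0, 0], [0.045, 0, 0, 0], [0.05, 0, 0, 0], [0.05, 0, 0, 0]],
])

```text
t: 5.25
eef_pos: [0.6337, 0.0135, 0.2201]
ee_rot: [-3.139, 0.0, -1.231]
force: [-1.2, 5.4, 4.7]
width: 0.0875
```

```bash
python3 - <<'E'
from h import *
shift(.601,-.064-.1405,.219)
im,d,p=grab("scene"); save("s3.png",cv2.resize(im[190:310,230:390],None,fx=5,fy=5,interpolation=cv2.INTER_CUBIC))
im,d,p=grab("top"); save("t3.png",cv2.resize(im[110:230,260:420],None,fx=5,fy=5,interpolation=cv2.INTER_CUBIC))
im,d,p=grab("wrist"); save("w3.png",im)
E
```

```text
t 5.25 F [ 0.602  -0.1983] z 0.2201 yaw -70.56 shift [0.0062 0.001  0.0011] turn -0.0069150169056797495 w 0.0875395787019531 f [-1.2  5.4  4.7]
```

View pics/s3.png

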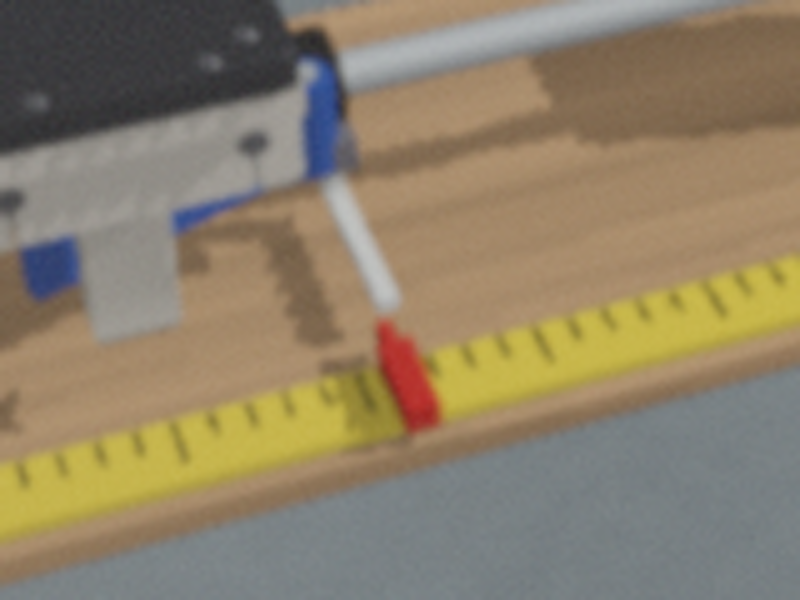

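The index tip is at scene pixel (307.6,251.6) and the nose at (306.8,255), so only a few millimetres remain. I'll quantify it in both fixed cameras.

```bash
python3 - <<'E'
from h import *
p=cams.camera_params("scene")
P=lambda c,h:F(onplane((230+c[0]/5,190+c[1]/5),p,h)[0]).round(4)
print("idx",P((388,306),.024),"idx root",P((338,185),.024),"nose",P((384,323),.024),"red back",P((424,425),.024))
E
```

```text
idx [ 0.6519 -0.1286] idx root [ 0.5996 -0.1266] nose [ 0.6577 -0.1316] red back [ 0.6964 -0.1334]
```

View pics/t3.png

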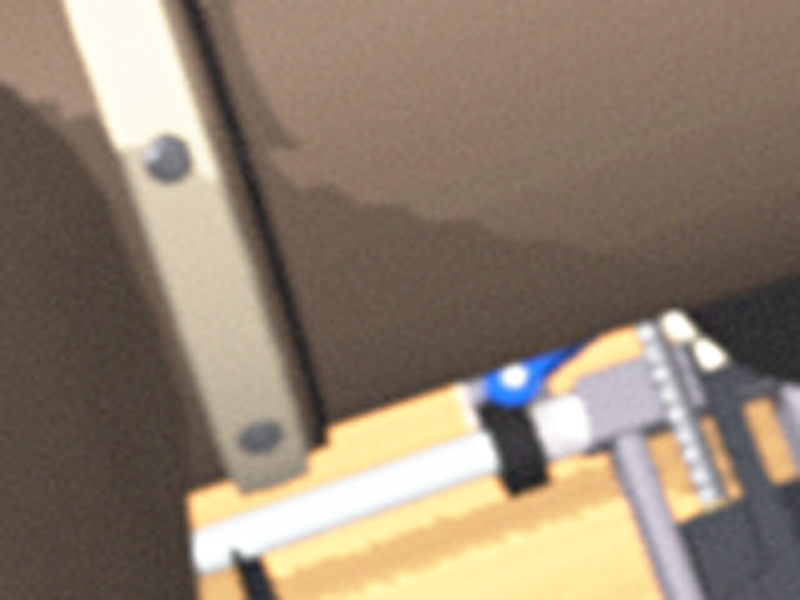

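Call:
play_rows([
  [[0.001, 0, 0, 0], [0.002, 0, 0, 0], [0.003, 0, 0, 0], [0.003, 0, 0, 0], [0.003, 0, 0, 0]],
])

```text
t: 6.02
eef_pos: [0.6344, 0.0114, 0.2194]
ee_rot: [-3.14, 0.0, -1.23]
force: [-0.3, 5.3, 6.2]
width: 0.0876
```

```bash
python3 - <<'E'
from h import *
shift(.601,-.064-.1405,.219)
ims=[grab("scene")[0].astype(float) for _ in range(4)]
im=np.mean(ims,0).astype(np.uint8); p=cams.camera_params("scene")
np.save("s4.npy",im)
save("s4.png",cv2.resize(im[220:280,270:350],None,fx=10,fy=10,interpolation=cv2.INTER_CUBIC))
E
```

```text
t 6.03 F [ 0.602  -0.2005] z 0.2194 yaw -70.49 shift [0.004  0.001  0.0004] turn 0.05812040616015679 w 0.0875795411557371 f [-0.3  5.3  6.2]
```

View pics/s4.png

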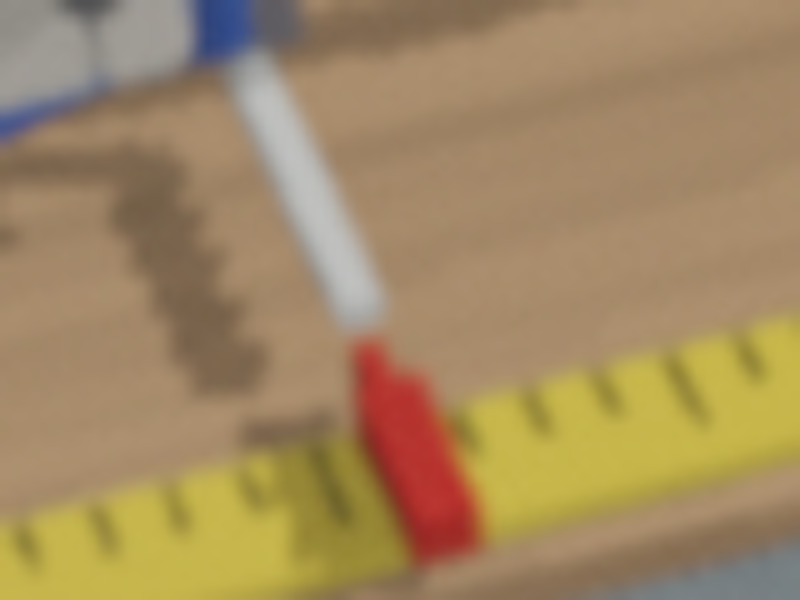

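The index bar runs from (252,70) to (358,318) in the crop. Extrapolated to the nose row it gives 369.5 against the nose at 368, so they line up within about 0.5 mm. I'll cross-check using the lever pin's displacement in the top camera.

```bash
python3 - <<'E'
from h import *
p=cams.camera_params("top")
def pin(im,g):
    s=im[g[1]-14:g[1]+15,g[0]-14:g[0]+15]; h=hsv(s); m=(h[...,0]>105)&(h[...,0]<125)&(h[...,1]>140)&(h[...,2]>60)
    # white dot enclosed by blue
    gr=(h[...,2]>130)&(h[...,1]<120); yy,xx=np.mgrid[-14:15,-14:15]; near=cv2.dilate(m.astype(np.uint8),np.ones((5,5)))>0
    w=(gr&near&(np.hypot(xx,yy)<3.5))*1.0
    return g[0]+(w*xx).sum()/w.sum(), g[1]+(w*yy).sum()/w.sum(), w.sum()
im0=cv2.imread("pics/top0.png")[...,::-1].copy()
im,_,_=grab("top")
a=pin(im0,(279,214)); b=pin(im,(364,185)); print(a,b)
A,B=[F(onplane(q[:2],p,.074)[0]) for q in(a,b)]; print(A,B,"draw",B-A)
E
```

```text
(np.float64(278.27272727272725), np.float64(213.8181818181818), np.float64(22.0)) (np.float64(364.0), np.float64(184.42105263157896), np.float64(19.0))
[ 0.61213397 -0.01413653] [ 0.61182519 -0.14126404] draw [-0.00030878 -0.12712752]
```

Call:
play_rows([
  [[0.0005, 0.001, 0, 0], [0.0005, 0.001, 0, 0], [0.0005, 0.001, 0, 0], [0.0005, 0.001, 0, 0], [0.0005, 0.001, 0, 0]],
], grip=140, newtons=20)

```text
t: 6.9
eef_pos: [0.6316, 0.0099, 0.2176]
ee_rot: [3.137, 0.001, -1.232]
force: [-5.6, 4.3, 1.3]
width: 0.0436
```

```bash
python3 - <<'E'
from h import *
shift(.601,-.064-.1405,.219); s=arm.get_state(); print(F(s["force"]),s["force"])
E
```

```text
t 6.9 F [ 0.5989 -0.201 ] z 0.2176 yaw -70.56 shift [ 0.0035 -0.0021 -0.0014] turn -0.011150964101574345 w 0.043562704443358795 f [-5.6  4.3  1.3]
[-3.80317139  5.91369554] [-5.55530037  4.30981964  1.29541006]
```

Call:
play_rows([
  [[0, 0, 0, 0], [0, 0, 0, 0]],
])

```text
t: 7.15
eef_pos: [0.6315, 0.0098, 0.2175]
ee_rot: [3.137, 0.001, -1.231]
force: [-5.4, 4.9, 0.4]
width: 0.0395
```

```bash
cat >> h.py <<'E'
def align(im):
    """index line (rows 232..250 scene) extrapolated to the nose row, px offset to nose, and mm"""
    h=hsv(im).astype(float); c=[];r=[]
    for v in range(232,250):
        w=np.clip(h[v,285:320,2]-h[v,285:320,1]-60,0,None); w[h[v,285:320,0]*0+h[v,285:320,1]>60]=0
        if w.sum()>100: c.append((w*np.arange(285,320)).sum()/w.sum()); r.append(v)
    k=np.polyfit(r,c,1); res=np.std(np.polyval(k,r)-c)
    m=red(im[245:280,295:330]); v,u=np.nonzero(m); t=v<=v.min()+2
    nv,nu=v[t].mean()+245,u[t].mean()+295
    p=cams.camera_params("scene"); x=np.polyval(k,nv)
    a=F(onplane((x,nv),p,.024)[0]);b=F(onplane((nu,nv),p,.024)[0])
    print("rows",len(r),"slope",k[0].round(3),"res",res.round(2),"nose",nu,nv,"x",x.round(2),"idx-mark y mm",((a-b)[1]*1e3).round(2),"red centroid",u.mean()+295,v.mean()+245)
E
python3 - <<'E'
from h import *
shift(.601,-.064-.1405,.219); s=arm.get_state(); print(F(s["force"]),s["moment"])
align(np.load("s4.npy"))
im=np.mean([grab("scene")[0].astype(float) for _ in range(4)],0).astype(np.uint8); align(im); save("s5.png",cv2.resize(im[200:280,250:350],None,fx=8,fy=8,interpolation=cv2.INTER_CUBIC))
shift(.601,-.064-.1405,.219); s=arm.get_state(); print(F(s["force"]),s["moment"])
E
```

```text
t 7.15 F [ 0.5988 -0.201 ] z 0.2175 yaw -70.56 shift [ 0.0035 -0.0022 -0.0015] turn -0.009242784547780047 w 0.03953201236917342 f [-5.4  4.9  0.4]
[-3.49843     6.38332826] [ 1.43868626  2.02981909 -0.26081652]
rows 18 slope 0.466 res 0.09 nose 307.4 257.3 x 308.93 idx-mark y mm 1.9 red centroid 310.9047619047619 265.73809523809524
rows 18 slope 0.468 res 0.11 nose 306.7142857142857 256.14285714285717 x 308.17 idx-mark y mm 1.81 red centroid 310.81889763779526 265.496062992126
t 7.35 F [ 0.5988 -0.201 ] z 0.2175 yaw -70.56 shift [ 0.0035 -0.0022 -0.0015] turn -0.010964667906819159 w 0.03939526673334355 f [-5.1  4.6 -0.4]
[-3.24087788  6.03941538] [ 1.46620074  2.09128572 -0.23602084]
```

Call:
play_rows([
  [[0.0004, 0.001, 0, 0], [0.0008, 0.002, 0, 0], [0.0008, 0.003, 0, 0], [0.0008, 0.004, 0, 0], [0.0008, 0.004, 0, 0]],
], grip=155)

```text
t: 7.98
eef_pos: [0.6309, 0.0091, 0.2178]
ee_rot: [-3.138, 0.001, -1.231]
force: [7.7, 9.1, -10.1]
width: 0.0346
```

```bash
python3 - <<'E'
from h import *
shift(.601,-.064-.1405,.219); s=arm.get_state(); print(F(s["force"]),s["moment"])
im=np.mean([grab("scene")[0].astype(float) for _ in range(4)],0).astype(np.uint8); align(im)
E
```

```text
t 7.97 F [ 0.5979 -0.2015] z 0.2178 yaw -70.52 shift [ 0.003  -0.0031 -0.0012] turn 0.02695716588360142 w 0.03463519972268706 f [  7.7   9.1 -10.1]
[10.2401678   6.00623497] [ 2.85226499 -2.27158542 -0.4759627 ]
rows 18 slope 0.461 res 0.1 nose 306.7142857142857 256.14285714285717 x 307.66 idx-mark y mm 1.17 red centroid 310.8203125 265.4375
```

Call:
play_rows([
  [[0.0004, -0.001, 0, 0], [0.0004, -0.002, 0, 0], [0.0004, -0.002, 0, 0], [0.0004, -0.002, 0, 0], [0.0004, -0.002, 0, 0]],
], grip=255, newtons=25)

```text
t: 8.8
eef_pos: [0.633, 0.0096, 0.218]
ee_rot: [-3.138, 0.001, -1.231]
force: [7.2, 9.3, -9.5]
width: 0.0288
```

```bash
python3 - <<'E'
from h import *
shift(.601,-.064-.1405,.219); s=arm.get_state(); print(F(s["force"]),s["moment"])
im=np.mean([grab("scene")[0].astype(float) for _ in range(4)],0).astype(np.uint8); align(im)
shift(.601,-.064-.1405,.219); s=arm.get_state(); print(F(s["force"]),s["moment"])
E
```

```text
t 8.8 F [ 0.6001 -0.2017] z 0.218 yaw -70.53 shift [ 0.0028 -0.0009 -0.001 ] turn 0.021331553751508636 w 0.02884711188244491 f [ 7.2  9.3 -9.5]
[9.8354706  6.36002443] [ 3.13569802 -2.18965277 -0.56888951]
rows 18 slope 0.477 res 0.12 nose 306.7142857142857 256.14285714285717 x 307.75 idx-mark y mm 1.29 red centroid 310.81889763779526 265.496062992126
t 9.0 F [ 0.6001 -0.2017] z 0.218 yaw -70.53 shift [ 0.0028 -0.0009 -0.001 ] turn 0.019772484491596742 w 0.029065042327443016 f [ 7.3  9.9 -9. ]
[10.12416349  6.88287718] [ 3.06262325 -2.19729945 -0.57393488]
```

Call:
play_rows([
  [[0.0003, -0.001, 0.0005, 0], [0.0005, -0.002, 0.001, 0], [0.0005, -0.002, 0.001, 0], [0.0005, -0.002, 0.001, 0], [0.0005, -0.002, 0.001, 0]],
])

```text
t: 9.62
eef_pos: [0.6339, 0.009, 0.2179]
ee_rot: [-3.141, 0.001, -1.231]
force: [0.3, 7.1, 2.5]
width: 0.0291
```

```bash
python3 - <<'E'
from h import *
im=np.mean([grab("scene")[0].astype(float) for _ in range(4)],0).astype(np.uint8); align(im)
shift(.601,-.064-.1405,.219); s=arm.get_state(); print(F(s["force"]),s["moment"])
save("s6.png",cv2.resize(im[200:275,250:350],None,fx=8,fy=8,interpolation=cv2.INTER_CUBIC))
E
```

```text
rows 18 slope 0.458 res 0.09 nose 306.6666666666667 256.3333333333333 x 306.8 idx-mark y mm 0.17 red centroid 310.8492063492063 265.57936507936506
t 9.82 F [ 0.6007 -0.2026] z 0.2179 yaw -70.53 shift [ 0.0019 -0.0003 -0.0012] turn 0.02191096744914489 w 0.028954631418575405 f [-1.   7.2  2.7]
[1.45257055 7.1456469 ] [ 2.20698873  0.56577261 -0.51061903]
```

View pics/s6.png

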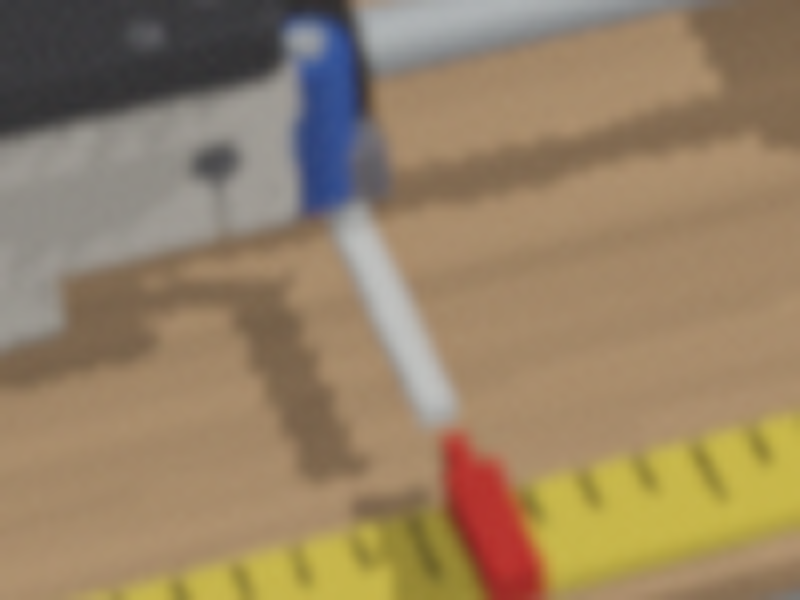

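The index and pointer agree to within about 1 mm by both measures. The pinch is 29 mm wide (30 mm expected when closed), the side forces are balanced and the pointer hasn't moved. I'll do one last static check, then hand in.

Call:
play_rows([
  [[0, 0, 0, 0], [0, 0, 0, 0], [0, 0, 0, 0], [0, 0, 0, 0]],
])

```text
t: 10.32
eef_pos: [0.6339, 0.009, 0.2179]
ee_rot: [-3.141, 0.001, -1.231]
force: [-1.0, 7.0, 3.3]
width: 0.0295
```

```bash
python3 - <<'E'
from h import *
im=np.mean([grab("scene")[0].astype(float) for _ in range(4)],0).astype(np.uint8); align(im)
shift(.601,-.064-.1405,.219); s=arm.get_state(); print(F(s["force"]),np.abs(s["qd"]).max())
im,_,p=grab("top"); h=hsv(im); s=im[165:205,345:385]; hh=hsv(s)
m=(hh[...,1]<110)&(hh[...,2]>150); m[:12]=0
print(F(onplane((365,184),p,.074)[0]))
print(job_done())
E
```

```text
rows 18 slope 0.457 res 0.08 nose 306.6666666666667 256.3333333333333 x 306.79 idx-mark y mm 0.15 red centroid 310.8492063492063 265.57936507936506
t 10.53 F [ 0.6007 -0.2026] z 0.2179 yaw -70.53 shift [ 0.0019 -0.0003 -0.0011] turn 0.020622906405236563 w 0.028938631542420264 f [-1.   7.4  3. ]
[1.53624823 7.29607742] 0.0011042671937728549
[ 0.6119269  -0.14279515]
the job is handed in; nothing more can be done
None
```

I drew the leg out to the red pointer with one finger in the lug notch, held it there, and squeezed the lever closed. I handed in at about 10.5 s with leg and lever still pinched at a 25 N grip setting; the job reports no verdict.

**Last checks:**
- **Alignment:** my scene-camera measurement put the index 0.15 mm from the mark. Judging the same camera's picture by eye, it looked drawn about 1 mm too far. Both are within the 5 mm limit.
- **Draw length:** the drawn distance needed came out between 127.4 and 129.6 mm depending on the camera. A rough estimate from the lever pin in the top camera gives 128 to 129 mm drawn.
- **Pinch:** the finger opening is 29 mm, against 30 mm expected for a closed lever. The sideways force is nearly balanced at about 1.5 N, and the arm is at rest.
- **Pointer:** its position in the scene picture did not change.

**Not directly confirmed:** the gripper hid the lever paddle at the end, so I infer that it is closed from the opening and the forces. The separate contact forces on block and lever could not be read either. While closing, the side force swung from about -3 N to +10 N before I recentred the gripper.

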